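# Set the coarse ring and tap the stop slide up for the next grinding batch

### The job

Set up the grinding rest for the next batch of iron heads. Turn the coarse ring (the wide outer one of the two concentric knobs) round until its pointer points at the tall pointed index post, leaving the fine knob in its middle as it is set; and nudge the stiff stop slide along its rail until its pointer is level with the mark block, never pushing it past the mark. Leave the loose things lying about on the bench alone.

Things in the scene. Friction and masses are not known exactly. Their poses are not given: they have to be found in the camera images.
- head: Green cast plate of the setting head, fixed, 215 x 230 x 20 mm high; origin on its underside (bench level), on the common vertical axis of the two concentric knobs; x and y along its sides (plate from x -95 to +120, y -115 to +115 mm). Its place, either side of the robot's centre line, and its yaw vary.
- coarse_center (a point): Centre of the top face of the coarse ring, 45 mm above the bench, on the turning axis; z up, x towards the ring's own pointer, turning with the ring. The coarse ring is a bright aluminium disc 156 mm across and 24 mm thick with notched rim.
- coarse (a joint): Angle of the coarse ring, rad, growing anticlockwise seen from above; 0 when its pointer lies along the plate's +x; range -1.5 to 1.5. About 0.3 N m of friction (some 5 N at the finger post); it stays where it is left.
- coarse_post (a point): Centre of the top of the coarse ring's upright round steel finger post: 16 mm diameter, 64 mm from the axis on the same bearing as the pointer; it rises 40 mm above the ring's top face, to 85 mm above the bench. The ring can be turned by pushing this post sideways.
- coarse_pointer (a point): Tip of the coarse ring's steel pointer, a dark narrow nose (6 mm wide at the tip) sticking out level from the rim, 92 mm from the axis and 33 mm above the bench.
- fine_tip (a point): One end of the fine knob's wing, at its top edge, 36 mm from the common axis and 95 mm above the bench; z up, x along the wing outwards. The fine knob is black plastic in the middle of the coarse ring: a round foot 48 mm across, 20 mm high, with a wing 72 mm long, 14 mm thick and 30 mm high on top, from 67 to 97 mm above the bench.
- fine (a joint): Angle of the fine knob, rad, anticlockwise from above, about the same axis as the coarse ring; start value varies. Turns very easily (0.04 N m, about 1 N at the wing's end). It must not be turned.
- index_top (a point): Tip of the index post: fixed upright round steel pin 16 mm diameter, 45 mm high with a pointed top, standing on the head's plate 100 to 131 mm from the axis, 0.5 to 0.85 rad to one side or the other of the plate's x axis; point 65 mm above the bench. It may be on either side of the pointer.
- clamp_bolt: Low hexagon bolt head with washer, fixed, 28 mm across, 13 mm high, on the head's plate on the other side of the pointer; origin at its underside. Not the index.
- rail: Stop rail, fixed: green foot plate 260 x 100 x 8 mm with a bright steel bar 40 mm wide whose top is 26 mm above the bench, and green end blocks 12 mm long, 34 mm high at its two ends (x = -122 and +122 mm). Origin at the centre of the underside; x runs along the rail in the direction in which the stop has to move.
- stop_top (a point): Centre of the top of the stop slide, 77 mm above the bench; x along the rail in the direction to push. The slide is a dark steel block 50 mm along the rail, 46 mm wide, 50 mm high (from 27 to 77 mm above the bench), with a small round bright cap on top.
- stop (a joint): Travel of the stop slide along the rail, m, growing in the direction to push; range 0 to 0.15. Stiff: about 7 N of friction plus 25 N per m/s; stays where it is left. Starts 25 mm or more behind the mark, its back face at least 20 mm from the end block behind it.
- stop_pointer (a point): Tip of the stop slide's small steel pointer, on its -y side, 31 mm from the slide's centre line, 42 mm above the bench, at the middle of the slide's length; x along the rail.
- mark_top (a point): Centre of the top of the mark block: fixed bright aluminium block 16 mm long (along the rail), 20 mm wide, 34 mm high, standing on the rail's foot plate on the -y side of the slide, top 42 mm above the bench, x along the rail. The stop's pointer is level with it when both have the same position along the rail; the slide passes freely beside it.
- iron_a: Loose forged iron golf-club head, steel, about 120 mm long, 58 mm high; origin at its underside. Bystander.
- iron_b: A second such iron head. Bystander.
- tin: Open steel cup, 72 mm across, 60 mm high; origin at its underside. Bystander.
- spanner: Loose steel spanner, 170 mm long. Bystander.
- case: Black spectacle case, 150 x 60 x 35 mm. Bystander.
- rub_block: Black rubber block, 120 x 50 x 30 mm. Bystander.

How it is judged:
At the end, for the whole second after the job is handed in: The line of the coarse ring's pointer passes within 8 mm of the index post's axis, on the post's side; the stop's pointer is within 8 mm of the mark block's middle along the rail (opposite the 16 mm block); the fine knob's wing end is within 4 mm of where it was (x of index_top in the frame of coarse_center above 0.05 m and y of index_top in the frame of coarse_center between -0.008 and 0.008 m and x of stop_pointer in the frame of mark_top between -0.008 and 0.008 m and distance of fine_tip from where it was at the start of the episode below 0.004 m); the robot touches nothing.
It fails at once if the fine knob is turned (its wing end moves more than 4 mm) (distance of fine_tip from where it was at the start of the episode above 0.004 m).
It fails at once if the stop's pointer goes more than 8 mm past the middle of the mark block (x of stop_pointer in the frame of mark_top above 0.008 m).
It fails at once if a loose bystander is moved more than 30 mm (distance of any of iron_a, iron_b, tin, spanner, case, rub_block from where it was at the start of the episode above 0.03 m).
It also fails if it takes over 59 s, if anything falls off the work surface, if the arm or the gripper's body presses on something with over 40 N, if the wrist force passes 120 N, or if a joint passes its speed limit or range.

### The arm

A 6-joint arm with a two-finger parallel gripper is mounted at the origin on the work surface. World frame = base frame: x ahead of the robot, y to its left, z up, the work surface at z = 0. Lengths are in m, angles in rad, forces in N, time in s.
With the tool pointing down it reaches from about 0.3 to 0.875 m from the base axis. Payload 6.4 kg.
Tool frame: the origin (TCP) lies between the finger pads; the fingertips stand ctrl.tip_extent ahead of it and the grasp point (between the pads) is the TCP (ctrl.tip_extent is the distance from the TCP to the fingertips, in m); z points along the fingers, y is the line along which they close (so a half turn about z gives the same grasp; the last joint's range is limited). The gripper opens to 85 mm and grips with 20 to 120 N. Pads are 22 mm wide; open, the fingers measure 114 mm over their backs; the gripper's body (76 mm by 85 mm) begins 54 mm behind the grasp point. The pads swing forward as they close: fully open they stand 13 mm farther back than shut.
Start: joints at [-1.406, 0.181, 1.607, -0, 1.354, -0.206], TCP at [0.208, -0.536, 0.25] pointing down, gripper open.
Joint ranges: [-2.99, 2.99], [-0.89, 2.07], [0.3, 2.58], [-1.14, 4.28], [0, 2.63], [-3.12, 3.12]. Speed limits (rad/s): [2.57, 2.57, 3.01, 3.14, 3.14, 3.14].

### API

Orientations are given as a unit quaternion [w, x, y, z].
In Python, from bench import ctrl gives the robot as it stands.
- The arm moves only by the tool send_rows, never from a script. Its arguments are lists of equal length, an entry for each row: "dr": the turn, a rotation vector about the tool's x, y, z in units of 6 degrees (1.0 is 6 degrees), a list of three; "xyz": the shift along the tool's x, y, z in cm, a list of three; "jaw": the opening in per cent of the stroke, from 0 (shut) to 100 (fully open). In form: {"dr": [[wx, wy, wz], ...], "xyz": [[dx, dy, dz], ...], "jaw": [jaw, ...]}. A call has exactly 8 rows; each row is the pose to reach, as a shift and turn from the pose commanded when the call began, along the tool's axes at that moment; what a row does not reach only later rows make up. A row lasts 1/8 s, in which the tool goes at most 62.5 mm and 10.7 degrees, less where a joint would pass 70% of its speed; a pose out of reach is approached as far as the arm can. A call with a gripper value outside its range is refused whole. The fingers move at their own pace and stop on an object; the grip force is fixed at half the most. Time passes only in rows, so rows that repeat a pose let the fingers close, or fill a call up. It gives the time, the measured TCP pose, the force, the opening and the grip force at its end, in the units of the state.
- ctrl.get_obs(): the state, without advancing time (a new reading comes with each control period).
- ctrl.camera(name): name is "side" or "top" or "wrist"; returns the picture (384x512x3 uint8, red, green, blue); there is no depth.
- ctrl.calibration(name): a dict with "camera_matrix" (3x3 intrinsics, pixels), "D" ([k1, k2, p1, p2, k3] as OpenCV has them; the pictures are not rectified), "world_from_camera" (4x4, takes a point from camera to world coordinates). Camera axes: x right, y up, looking along -z (the intrinsics and any distortion apply to the point x, -y, -z); pixel columns grow to the right and rows downward; lengths in m; the calibration is good to about 2 mm. A picture is of the moment at which its call begins: read the wrist's pose just before it. calibration takes no time and is no camera call; for the wrist camera it gives the pose at the moment of the call.
- ctrl.hand_in(): hands the job in; it is judged then, once.
The state is a dict: "time_s": time; "q": joint angles; "dq": joint speeds; "joint_efforts": joint torques, N m; "eef_pos": TCP position; "eef_rot": TCP orientation; "wrist_force": force on the tool from outside, world axes, zero at the start; "torque": the same for the moment, N m; "opening": opening from 0.0 (shut) to 1.0 (fully open); "grasp_force": force on a finger pad.
Only numpy, scipy, OpenCV 4.12 (cv2) and the standard library are available. Lean on these libraries where they do the work, as an engineer would, in place of code of your own. Each camera call takes 0.05 s, during which the arm holds its last target. There are 200 camera calls.

## Working session

There is one attempt and no reset: what is moved stays moved. The work goes in short steps, Python scripts to look and compute and a tool call to move; the robot and the scene stay as the last step left them, time stands still between calls to the robot, and variables do not carry over. Pictures are saved under pics/ and viewed, at most 10 in all, crops included, and the job is handed in when it is done.

Besides the shell and the picture viewer there is one more tool, called after "Emit:" by a JSON object that holds its "name" and its "arguments", one argument or row to a line. send_rows: Moves the arm, as the interface text tells. Its arguments: {"type":"object","properties":{"dr":{"type":"array","items":{"type":"array","items":{"type":"number"}}},"xyz":{"type":"array","items":{"type":"array","items":{"type":"number"}}},"jaw":{"type":"array","items":{"type":"number"}}},"required":["dr","xyz","jaw"]}

```bash
mkdir -p pics && cat > h.py <<'E'
import numpy as np, cv2
from bench import ctrl
def pix2w(name,pts,z):
    c=ctrl.calibration(name);K=np.array(c["camera_matrix"]);D=np.array(c["D"]);T=np.array(c["world_from_camera"])
    pts=np.array(pts,float).reshape(-1,1,2)
    u=cv2.undistortPoints(pts,K,D).reshape(-1,2)
    d=np.c_[u[:,0],-u[:,1],-np.ones(len(u))]@T[:3,:3].T
    z=np.broadcast_to(np.asarray(z,float),(len(u),))
    s=(z-T[2,3])/d[:,2]
    return T[:3,3]+d*s[:,None]
def w2pix(name,P):
    c=ctrl.calibration(name);K=np.array(c["camera_matrix"]);D=np.array(c["D"]);T=np.array(c["world_from_camera"])
    p=(np.array(P,float).reshape(-1,3)-T[:3,3])@T[:3,:3]
    p=p*[1,-1,-1]
    return cv2.projectPoints(p,np.zeros(3),np.zeros(3),K,D)[0].reshape(-1,2)
def snap(name,f,crop=None,s=1):
    im=ctrl.camera(name)[:,:,::-1]
    cv2.imwrite(f"pics/{f}_full.png",im)
    if crop: x0,y0,x1,y1=crop; im=im[y0:y1,x0:x1]
    cv2.imwrite(f"pics/{f}.png",cv2.resize(im,None,fx=s,fy=s,interpolation=cv2.INTER_CUBIC))
E
python3 - <<'E'
from h import *
snap("top","t0",None,1.5); snap("side","s0",None,1.5)
o=ctrl.get_obs();print(o["eef_pos"],o["eef_rot"],o["opening"],ctrl.tip_extent)
for n in("top","side","wrist"):print(n,np.round(ctrl.calibration(n)["world_from_camera"],3))
E
```

```text
[ 0.20829824 -0.53545191  0.24948668] [-7.70288710e-04  9.82861564e-01  1.84343573e-01  1.58886932e-05] 0.9961015425730263 0.019
top [[-0.028  0.998 -0.053  0.508]
 [-0.999 -0.027  0.022  0.015]
 [ 0.02   0.053  0.998  1.207]
 [ 0.     0.     0.     1.   ]]
side [[-0.811  0.341 -0.475  0.069]
 [-0.585 -0.494  0.643  0.661]
 [-0.016  0.799  0.601  0.708]
 [ 0.     0.     0.     1.   ]]
wrist [[ 0.363  0.884  0.294  0.284]
 [-0.932  0.345  0.113 -0.505]
 [-0.001 -0.315  0.949  0.374]
 [ 0.     0.     0.     1.   ]]
```

View pics/t0.png

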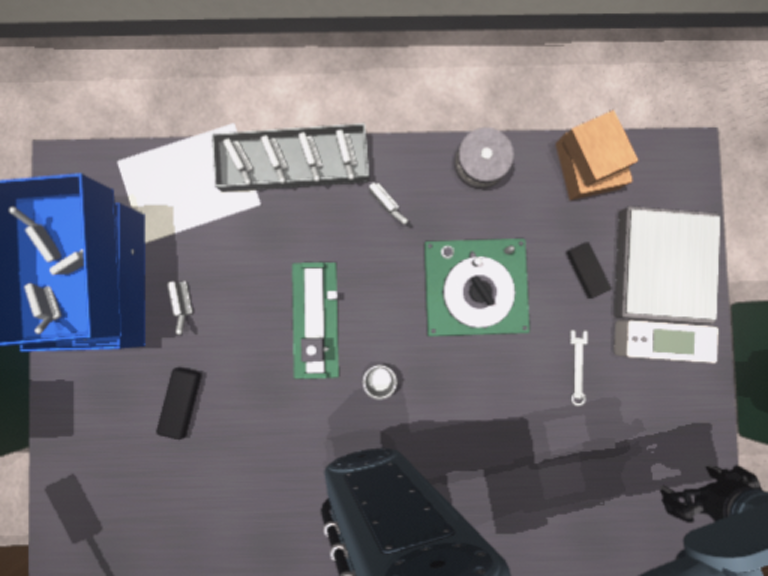

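The top view shows the setting head at about (478,287) and the rail at about (315,320), with the stop slide at its near end. The bolt is at (447,252) and the index post at (510,250), both in the 1.5x picture. I'll enlarge both.

```bash
python3 - <<'E'
import cv2,numpy as np
im=cv2.imread("pics/t0_full.png")
a=cv2.resize(im[150:235,275:360],None,fx=6,fy=6,interpolation=cv2.INTER_CUBIC)
b=cv2.resize(im[165:265,185:235],None,fx=5.1,fy=5.1,interpolation=cv2.INTER_CUBIC)
b=cv2.resize(b,(255,510))
cv2.imwrite("pics/t0c.png",np.hstack([a,b]))
E
```

```text
(no output)
```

View pics/t0c.png

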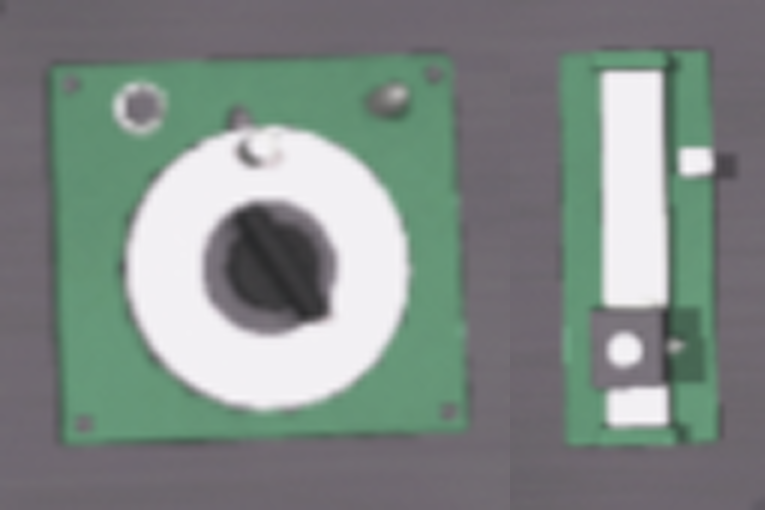

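View pics/s0.png

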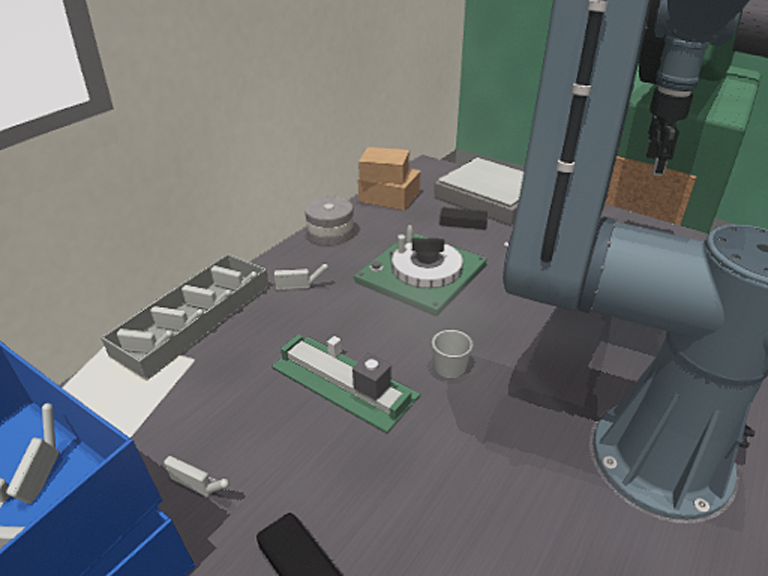

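```bash
cat > m.py <<'E'
from h import *
A=lambda p:(np.array(p,float)+.5)/6-.5+[275,150]
B=lambda p:(np.array(p,float)-[510,0]+.5)/5.1-.5+[185,165]
def g(n,p,z): r=pix2w("top",p,z); print(n,np.round(r,4).tolist()); return r
c=g("ring c",[A([268,268.5])],.045)[0]
e=g("ring lrtb",A([[126,268],[410,268],[268,127],[268,410]]),.045); print(np.linalg.norm(e[0]-e[1]),np.linalg.norm(e[2]-e[3]))
t=g("ptr",[A([237,107])],.033)[0]; print(np.linalg.norm((t-c)[:2]))
p=g("post",[A([262,146])],.085)[0]; print(np.linalg.norm((p-c)[:2]))
i=g("index",[A([402,90])],.065)[0]; print(np.linalg.norm((i-c)[:2]))
b=lambda v:np.arctan2(*(v-c)[[1,0]])
print("bearings ptr post idx",b(t),b(p),b(i))
h=g("plate",A([[51,65],[450,55],[467,428],[63,442]]),.02)
print("yaw",np.arctan2(*(h[0]-h[3])[[1,0]]),np.arctan2(*(h[1]-h[2])[[1,0]]))
w=g("wing ends",A([[245,213],[318,312]]),.097)
r=g("foot",B([[560,52],[710,50],[720,440],[567,443]]),.008); print("yaw",np.arctan2(*(r[0]-r[3])[[1,0]]),np.arctan2(*(r[1]-r[2])[[1,0]]),r.mean(0))
s=g("stop top",B([[590,307],[660,307],[664,385],[592,385]]),.077); print(s.mean(0))
g("sp, mark",B([[685,346],[696,162]]),.042)
g("tin",[[379/1.5,380/1.5]],.06)
E
python3 m.py
```

```text
ring c [[0.5687, -0.2094, 0.045]]
ring lrtb [[0.571, -0.131, 0.045], [0.5668, -0.288, 0.045], [0.6469, -0.2123, 0.045], [0.4909, -0.2065, 0.045]]
0.15707138265832424 0.15612871856803442
ptr [[0.66, -0.1977, 0.033]]
0.09213475014241139
post [[0.6321, -0.2009, 0.085]]
0.06396827079247629
index [[0.663, -0.2824, 0.065]]
0.11926253292741519
bearings ptr post idx 0.12747990147626947 0.13342913859788508 -0.6588103646321778
plate [[0.6882, -0.0956, 0.02], [0.6884, -0.3223, 0.02], [0.4773, -0.3231, 0.02], [0.476, -0.0956, 0.02]]
yaw 0.00017594745880425154 0.0038850488464136812
wing ends [[0.5955, -0.1883, 0.097], [0.5423, -0.2249, 0.097]]
foot [[0.6484, 0.2063, 0.008], [0.6471, 0.1066, 0.008], [0.3887, 0.1059, 0.008], [0.3897, 0.2064, 0.008]]
yaw -0.0005061320859383234 0.002859722490200128 [0.51846609 0.15631079 0.008     ]
stop top [[0.4802, 0.1796, 0.077], [0.479, 0.1361, 0.077], [0.4306, 0.1346, 0.077], [0.4318, 0.1793, 0.077]]
[0.45540655 0.15738046 0.077     ]
sp, mark [[0.4527, 0.1243, 0.042], [0.5708, 0.1147, 0.042]]
tin [[0.3834, 0.0157, 0.06]]
```

The measurements agree with the given sizes: ring 156–157 mm across, pointer at 92 mm, post at 64 mm, index at 119 mm. The ring must turn about -0.79 rad, and the stop must travel about 0.117 m along +x. Next I'll plan the approach.

```bash
cat > plan.py <<'E'
from h import *
def plan(tg,quiet=False):
    """tg: list of (x,y,z,psi) world targets; prints row shift cm in tool axes now, and dr z"""
    o=ctrl.get_obs();P=np.array(o["eef_pos"]);w,x,y,z=o["eef_rot"];psi=2*np.arctan2(y,x)
    psi=(psi+np.pi)%(2*np.pi)-np.pi
    print("t",round(o["time_s"],2),"P",P.round(4),"psi",round(psi,3),"F",np.round(o["wrist_force"],1),"open",round(o["opening"],2))
    X=np.array([np.cos(psi),np.sin(psi),0]);Y=np.array([np.sin(psi),-np.cos(psi),0])
    for t in tg:
        d=(np.array(t[:3])-P)*100
        print("xyz",np.round([d@X,d@Y,-d[2]],2).tolist(),"drz",round(np.degrees(psi-t[3])/6,2))
C=np.array([.5687,-.2094])
def pusher(beta,gap=.0225,rad=.004,z=.075):
    r=np.array([np.cos(beta),np.sin(beta)]);t=np.array([-r[1],r[0]])
    return (*(C+r*(.064+rad)+t*gap),z,beta)
E
python3 -c "
from plan import *
plan([pusher(.13,.0375,z=.2),pusher(.13,.0375)])"
```

```text
t 0.1 P [ 0.2083 -0.5355  0.2495] psi 0.371 F [-0.4  0.2  0.3] open 1.0
xyz [52.9, -19.35, 4.95] drz 2.3
xyz [52.9, -19.35, 17.45] drz 2.3
```

Emit:
{"name": "send_rows", "arguments": {
  "dr": [
    [0, 0, 0.3],
    [0, 0, 0.6],
    [0, 0, 1],
    [0, 0, 1.3],
    [0, 0, 1.6],
    [0, 0, 2],
    [0, 0, 2.3],
    [0, 0, 2.3]
  ],
  "xyz": [
    [4, -1.5, 0],
    [9, -3.3, 0],
    [14.5, -5.3, 0.5],
    [20, -7.3, 1],
    [25.5, -9.3, 1.5],
    [31, -11.3, 2],
    [36.5, -13.3, 2.5],
    [42, -15.4, 3]
  ],
  "jaw": [0, 0, 0, 0, 0, 0, 0, 0]
}}

```text
time_s: 1.1
eef_pos: [0.5451, -0.2386, 0.2198]
eef_rot: [-0.0, 0.998, 0.065, -0.0]
wrist_force: [0.5, -1.3, 0.5]
opening: 0.001
grasp_force: 0.0
```

```bash
python3 -c "
from plan import *
plan([pusher(.13,.0375,z=.16),pusher(.13,.0375)])"
```

```text
t 1.1 P [ 0.5451 -0.2386  0.2198] psi 0.13 F [ 0.5 -1.3  0.5] open 0.0
xyz [9.51, -6.35, 5.98] drz -0.0
xyz [9.51, -6.35, 14.48] drz -0.0
```

Emit:
{"name": "send_rows", "arguments": {
  "dr": [
    [0, 0, 0],
    [0, 0, 0],
    [0, 0, 0],
    [0, 0, 0],
    [0, 0, 0],
    [0, 0, 0],
    [0, 0, 0],
    [0, 0, 0]
  ],
  "xyz": [
    [3, -2, 1],
    [6, -4, 3],
    [8.5, -5.8, 5],
    [9.5, -6.4, 7],
    [9.5, -6.4, 9],
    [9.5, -6.4, 9.5],
    [9.5, -6.4, 9.5],
    [9.5, -6.4, 9.5]
  ],
  "jaw": [0, 0, 0, 0, 0, 0, 0, 0]
}}

```text
time_s: 2.1
eef_pos: [0.6302, -0.1654, 0.1265]
eef_rot: [0.0, 0.998, 0.064, 0.001]
wrist_force: [0.2, -0.2, -0.0]
opening: 0.001
grasp_force: 0.0
```

```bash
python3 - <<'E'
from plan import *
plan([pusher(.13,.0375)])
a=ctrl.camera("wrist")[:,:,::-1]; s=ctrl.camera("side")[:,:,::-1]
s=cv2.resize(s[120:220,220:340],(460,384),interpolation=cv2.INTER_CUBIC)
cv2.imwrite("pics/w1.png",cv2.resize(np.hstack([a,s]),None,fx=.82,fy=.82))
E
```

```text
t 2.1 P [ 0.6302 -0.1654  0.1265] psi 0.129 F [ 0.2 -0.2 -0. ] open 0.0
xyz [0.13, -0.19, 5.15] drz -0.01
```

View pics/w1.png

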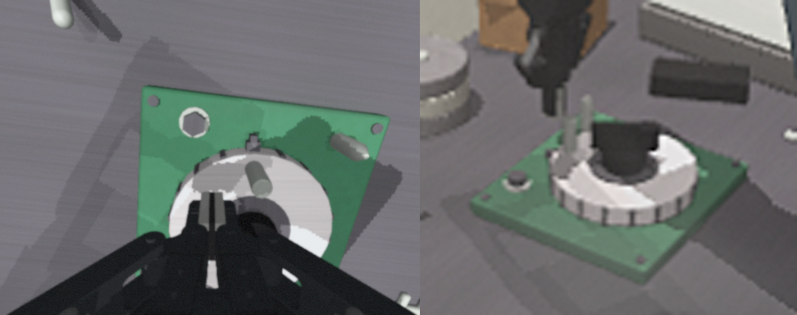

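The wrist view shows the closed fingertips at (210,205), on the bolt side of the finger post at (260,180) and clear of the wing. I'll descend beside the post.

Emit:
{"name": "send_rows", "arguments": {
  "dr": [
    [0, 0, 0],
    [0, 0, 0],
    [0, 0, 0],
    [0, 0, 0],
    [0, 0, 0],
    [0, 0, 0],
    [0, 0, 0],
    [0, 0, 0]
  ],
  "xyz": [
    [0.1, -0.2, 1],
    [0.1, -0.2, 2.5],
    [0.1, -0.2, 3.8],
    [0.1, -0.2, 4.5],
    [0.1, 0.1, 4.5],
    [0.1, 0.5, 4.5],
    [0.1, 0.8, 4.5],
    [0.1, 1, 4.5]
  ],
  "jaw": [0, 0, 0, 0, 0, 0, 0, 0]
}}

```text
time_s: 3.2
eef_pos: [0.6325, -0.1747, 0.0808]
eef_rot: [0.0, 0.998, 0.065, 0.0]
wrist_force: [0.6, 0.5, -0.4]
opening: 0.001
grasp_force: 0.0
```

```bash
python3 - <<'E'
from plan import *
plan([pusher(b,.0225,z=.082) for b in np.linspace(.13,-.45,8)])
E
```

```text
t 3.2 P [ 0.6325 -0.1747  0.0808] psi 0.13 F [ 0.6  0.5 -0.4] open 0.0
xyz [0.02, 0.36, -0.12] drz -0.0
xyz [0.19, 0.93, -0.12] drz 0.79
xyz [0.3, 1.52, -0.12] drz 1.58
xyz [0.37, 2.11, -0.12] drz 2.37
xyz [0.38, 2.7, -0.12] drz 3.16
xyz [0.35, 3.29, -0.12] drz 3.95
xyz [0.27, 3.88, -0.12] drz 4.74
xyz [0.14, 4.46, -0.12] drz 5.54
```

Emit:
{"name": "send_rows", "arguments": {
  "dr": [
    [0, 0, 0],
    [0, 0, 0.8],
    [0, 0, 1.6],
    [0, 0, 2.4],
    [0, 0, 3.2],
    [0, 0, 4],
    [0, 0, 4.7],
    [0, 0, 5.5]
  ],
  "xyz": [
    [0, 0.4, 0],
    [0.2, 0.9, 0],
    [0.3, 1.5, 0],
    [0.4, 2.1, 0],
    [0.4, 2.7, 0],
    [0.35, 3.3, 0],
    [0.3, 3.9, 0],
    [0.1, 4.5, 0]
  ],
  "jaw": [0, 0, 0, 0, 0, 0, 0, 0]
}}

```text
time_s: 4.2
eef_pos: [0.6398, -0.2176, 0.0804]
eef_rot: [-0.001, 0.975, -0.222, 0.001]
wrist_force: [3.8, 4.1, -0.4]
opening: -0.0
grasp_force: 2.8
```

```bash
python3 - <<'E'
from plan import *
plan([pusher(b,.0225,z=.081) for b in np.linspace(-.45,-.66,4)])
w=w2pix("top",[*C,.045])[0];print(w)
a=ctrl.camera("wrist")[:,:,::-1]; t=ctrl.camera("top")[:,:,::-1]
cv2.imwrite("pics/t2_full.png",t)
t=cv2.resize(t[150:235,275:360],(384,384),interpolation=cv2.INTER_CUBIC)
cv2.imwrite("pics/w2.png",cv2.resize(np.hstack([a,t]),None,fx=.89,fy=.89))
E
```

```text
t 4.2 P [ 0.6398 -0.2176  0.0804] psi -0.448 F [ 3.8  4.1 -0.4] open -0.0
xyz [0.04, 0.1, -0.06] drz 0.02
xyz [0.18, 0.59, -0.06] drz 0.69
xyz [0.28, 1.08, -0.06] drz 1.35
xyz [0.36, 1.57, -0.06] drz 2.02
[319.25100699 194.31992312]
```

View pics/w2.png

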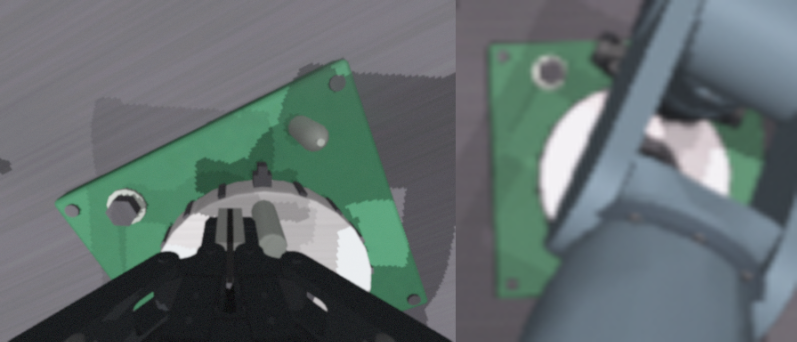

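The wrist view shows the post in contact with the fingers, with its top at (272,245). The pointer is at (262,168) and the index tip at (320,141). I'll work out the ring angle from these.

```bash
python3 - <<'E'
from plan import *
q=np.array([[262,164],[320,142],[271,243]])/.89
r=pix2w("wrist",q,[.033,.065,.085]);d=r[:,:2]-C
print(r.round(4),np.hypot(*d.T),np.arctan2(d[:,1],d[:,0]))
E
```

```text
[[ 0.6538 -0.2475  0.033 ]
 [ 0.6627 -0.2803  0.065 ]
 [ 0.631  -0.2363  0.085 ]] [0.09325388 0.11778288 0.0678667 ] [-0.42060165 -0.64630012 -0.40683343]
```

Emit:
{"name": "send_rows", "arguments": {
  "dr": [
    [0, 0, 0.4],
    [0, 0, 0.8],
    [0, 0, 1.2],
    [0, 0, 1.6],
    [0, 0, 1.9],
    [0, 0, 2.2],
    [0, 0, 2.2],
    [0, 0, 2.2]
  ],
  "xyz": [
    [0.1, 0.3, 0],
    [0.2, 0.6, 0],
    [0.25, 0.9, 0],
    [0.3, 1.2, 0],
    [0.35, 1.5, 0],
    [0.35, 1.65, 0],
    [0.35, 1.65, 0],
    [0.35, 1.65, 0]
  ],
  "jaw": [0, 0, 0, 0, 0, 0, 0, 0]
}}

```text
time_s: 5.3
eef_pos: [0.6352, -0.235, 0.0803]
eef_rot: [-0.0, 0.943, -0.332, 0.0]
wrist_force: [3.0, 3.4, 0.5]
opening: 0.001
grasp_force: 2.3
```

```bash
python3 - <<'E'
from plan import *
plan([pusher(-.68,.0225,z=.081),pusher(-.68,.05,z=.081)])
snap("wrist","w3",(150,90,450,310),2.6)
c=ctrl.calibration("wrist"); import pickle; pickle.dump(c,open("w3.pkl","wb"))
E
```

```text
t 5.3 P [ 0.6352 -0.235   0.0803] psi -0.676 F [3.  3.4 0.5] open 0.0
xyz [0.02, -0.06, -0.07] drz 0.04
xyz [0.04, -2.81, -0.07] drz 0.04
```

View pics/w3.png

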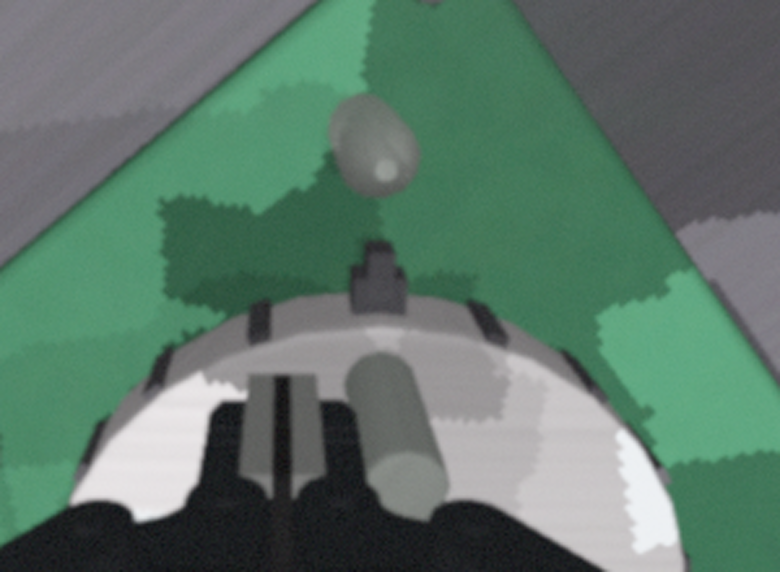

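The view shows the pointer tip at (380,243) aiming towards the index post, whose tip is at (386,169). The finger post's top is at (405,485).

```bash
python3 - <<'E'
from plan import *
q=(np.array([[380,246],[386,169],[407,485]])+.5)/2.6-.5+[150,90]
r=pix2w("wrist",q,[.033,.065,.085]);d=r[:,:2]-C
print(r.round(4),np.hypot(*d.T),np.arctan2(d[:,1],d[:,0]))
E
```

```text
[[ 0.6416 -0.2671  0.033 ]
 [ 0.663  -0.2797  0.065 ]
 [ 0.6207 -0.25    0.085 ]] [0.09296583 0.11759792 0.06594849] [-0.66985062 -0.64037406 -0.66288126]
```

The pointer is at about -0.667 rad and the index at -0.64 to -0.66, so the line passes within about 3 mm. I'll back off, rise and go to the rail.

Emit:
{"name": "send_rows", "arguments": {
  "dr": [
    [0, 0, 0],
    [0, 0, 0],
    [0, 0, 0],
    [0, 0, 0],
    [0, 0, 0],
    [0, 0, 0],
    [0, 0, 0],
    [0, 0, 0]
  ],
  "xyz": [
    [0.1, -0.5, 0],
    [0.2, -1.5, 0],
    [0.3, -2, -1.5],
    [0.3, -2, -4],
    [0.3, -2, -7],
    [0.3, -2, -10],
    [0.3, -2, -12],
    [0.3, -2, -12]
  ],
  "jaw": [0, 0, 0, 0, 0, 0, 0, 0]
}}

```text
time_s: 6.35
eef_pos: [0.6511, -0.2219, 0.203]
eef_rot: [0.0, 0.943, -0.332, 0.002]
wrist_force: [-0.3, 0.2, 0.2]
opening: -0.001
grasp_force: 0.0
```

```bash
python3 - <<'E'
from plan import *
plan([(.405,.157,.18,0)])
E
```

```text
t 6.35 P [ 0.6511 -0.2219  0.203 ] psi -0.676 F [-0.3  0.2  0.2] open -0.0
xyz [-42.91, -14.15, 2.3] drz -6.46
```

Emit:
{"name": "send_rows", "arguments": {
  "dr": [
    [0, 0, -0.8],
    [0, 0, -1.6],
    [0, 0, -2.4],
    [0, 0, -3.2],
    [0, 0, -4],
    [0, 0, -4.8],
    [0, 0, -5.6],
    [0, 0, -6.5]
  ],
  "xyz": [
    [-4, -1.3, 0],
    [-9, -3, 0],
    [-14, -4.6, 0],
    [-19.5, -6.4, 0],
    [-25, -8.2, 0.5],
    [-30.5, -10, 1],
    [-36, -11.9, 1.5],
    [-41, -13.5, 2]
  ],
  "jaw": [0, 0, 0, 0, 0, 0, 0, 0]
}}

```text
time_s: 7.35
eef_pos: [0.4126, 0.1419, 0.179]
eef_rot: [-0.0, 1.0, 0.004, -0.001]
wrist_force: [1.0, 0.2, 0.4]
opening: -0.0
grasp_force: 0.0
```

```bash
python3 - <<'E'
from plan import *
plan([(.405,.157,.18,0),(.405,.157,.067,0)])
E
```

```text
t 7.35 P [0.4126 0.1419 0.179 ] psi 0.007 F [1.  0.2 0.4] open -0.0
xyz [-0.75, -1.51, -0.1] drz 0.07
xyz [-0.75, -1.51, 11.2] drz 0.07
```

Emit:
{"name": "send_rows", "arguments": {
  "dr": [
    [0, 0, 0],
    [0, 0, 0.1],
    [0, 0, 0.1],
    [0, 0, 0.1],
    [0, 0, 0.1],
    [0, 0, 0.1],
    [0, 0, 0.1],
    [0, 0, 0.1]
  ],
  "xyz": [
    [-0.7, -1.5, 0],
    [-0.7, -1.5, 1],
    [-0.7, -1.5, 3],
    [-0.7, -1.5, 5.5],
    [-0.7, -1.5, 8],
    [-0.7, -1.5, 10],
    [-0.7, -1.5, 11],
    [-0.7, -1.5, 11]
  ],
  "jaw": [0, 0, 0, 0, 0, 0, 0, 0]
}}

```text
time_s: 8.35
eef_pos: [0.4076, 0.1547, 0.0694]
eef_rot: [0.0, 1.0, -0.004, -0.001]
wrist_force: [-0.0, 0.1, -0.3]
opening: -0.003
grasp_force: 0.0
```

```bash
python3 - <<'E'
from plan import *
plan([])
a=ctrl.camera("wrist")[:,:,::-1]; t=ctrl.camera("top")[:,:,::-1]
cv2.imwrite("pics/t4_full.png",t)
t=cv2.resize(t[150:235,275:360],(384,384),interpolation=cv2.INTER_CUBIC)
cv2.imwrite("pics/w4.png",cv2.resize(np.hstack([a,t]),None,fx=.89,fy=.89))
E
```

```text
t 8.35 P [0.4076 0.1547 0.0694] psi -0.008 F [-0.   0.1 -0.3] open -0.0
```

View pics/w4.png

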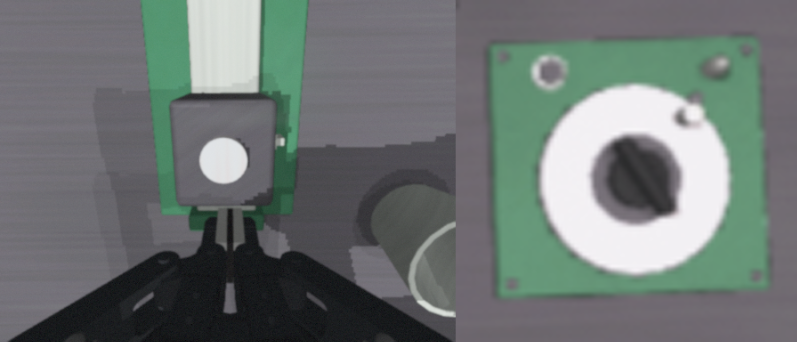

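The fingers stand just behind the slide, which is at (223,150), and the tin is well clear. In the top view the ring pointer aims at the index and the wing is unchanged. I'll push the first part of the travel.

Emit:
{"name": "send_rows", "arguments": {
  "dr": [
    [0, 0, 0],
    [0, 0, 0],
    [0, 0, 0],
    [0, 0, 0],
    [0, 0, 0],
    [0, 0, 0],
    [0, 0, 0],
    [0, 0, 0]
  ],
  "xyz": [
    [0.6, 0, 0],
    [1.5, 0, 0],
    [2.6, 0, 0],
    [4, 0, 0],
    [5.4, 0, 0],
    [6.8, 0, 0],
    [8, 0, 0],
    [8.5, 0, 0]
  ],
  "jaw": [0, 0, 0, 0, 0, 0, 0, 0]
}}

```text
time_s: 9.45
eef_pos: [0.4917, 0.1554, 0.0701]
eef_rot: [-0.0, 1.0, -0.003, -0.002]
wrist_force: [-8.3, 0.7, 5.0]
opening: 0.002
grasp_force: 4.0
```

```bash
python3 - <<'E'
from plan import *
plan([])
a=ctrl.camera("wrist")[:,:,::-1]
cv2.imwrite("pics/w5.png",cv2.resize(a[0:280,150:420],None,fx=2.1,fy=2.1,interpolation=cv2.INTER_CUBIC))
E
```

```text
t 9.45 P [0.4917 0.1554 0.0701] psi -0.006 F [-8.3  0.7  5. ] open 0.0
```

View pics/w5.png

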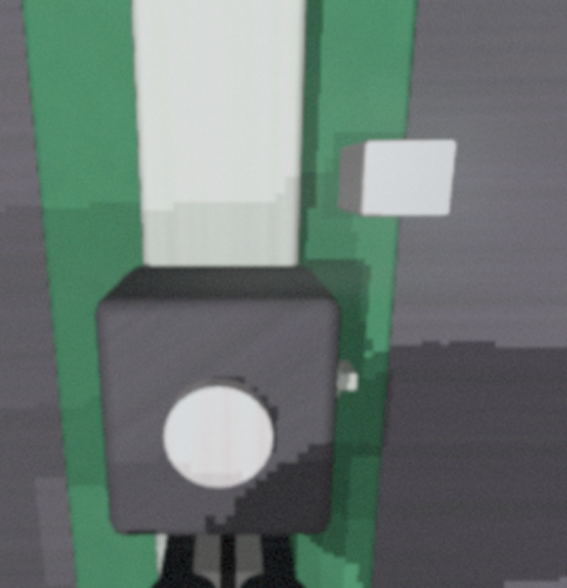

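The mark's top is centred at (409,178) and the stop's pointer tip at (351,379).

```bash
python3 - <<'E'
from plan import *
q=(np.array([[409,178],[351,379],[367,140],[449,215],[220,533]])+.5)/2.1-.5+[150,0]
print(pix2w("wrist",q,[.042,.042,.042,.042,.077]).round(4))
E
```

```text
[[0.5731 0.1162 0.042 ]
 [0.5263 0.1264 0.042 ]
 [0.581  0.126  0.042 ]
 [0.5651 0.1064 0.042 ]
 [0.5041 0.1585 0.077 ]]
```

The remaining gap is 43–47 mm. I'll advance 39 mm slowly, then recheck.

Emit:
{"name": "send_rows", "arguments": {
  "dr": [
    [0, 0, 0],
    [0, 0, 0],
    [0, 0, 0],
    [0, 0, 0],
    [0, 0, 0],
    [0, 0, 0],
    [0, 0, 0],
    [0, 0, 0]
  ],
  "xyz": [
    [0.5, 0, 0],
    [1.1, 0, 0],
    [1.8, 0, 0],
    [2.5, 0, 0],
    [3.1, 0, 0],
    [3.5, 0, 0],
    [3.8, 0, 0],
    [3.9, 0, 0]
  ],
  "jaw": [0, 0, 0, 0, 0, 0, 0, 0]
}}

```text
time_s: 10.5
eef_pos: [0.5303, 0.1554, 0.07]
eef_rot: [-0.0, 1.0, -0.003, -0.002]
wrist_force: [-7.8, 0.9, 4.1]
opening: 0.002
grasp_force: 3.6
```

```bash
python3 - <<'E'
from plan import *
plan([])
a=ctrl.camera("wrist")[:,:,::-1]
cv2.imwrite("pics/w6.png",cv2.resize(a[100:280,200:420],None,fx=3,fy=3,interpolation=cv2.INTER_CUBIC))
E
```

```text
t 10.5 P [0.5303 0.1554 0.07  ] psi -0.006 F [-7.8  0.9  4.1] open 0.0
```

View pics/w6.png

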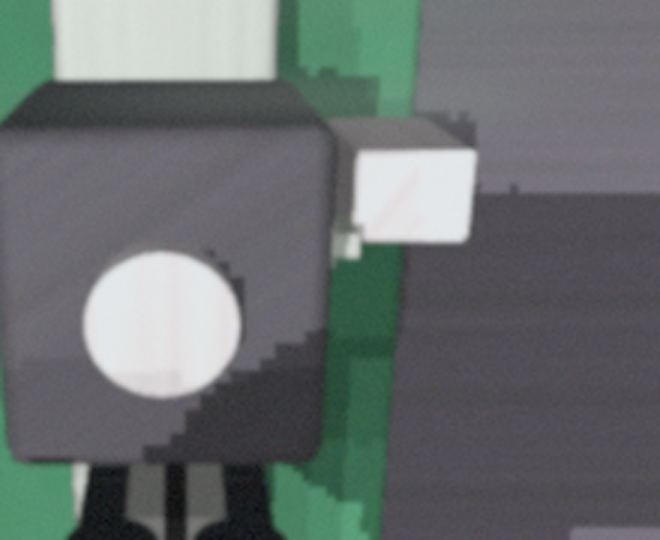

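The mark's top spans rows 150–242 (centre 196, 5.75 px/mm) and the pointer is at row 246, so it is about 8.7 mm short. I'll advance 8 mm slowly, then back off and rise.

Emit:
{"name": "send_rows", "arguments": {
  "dr": [
    [0, 0, 0],
    [0, 0, 0],
    [0, 0, 0],
    [0, 0, 0],
    [0, 0, 0],
    [0, 0, 0],
    [0, 0, 0],
    [0, 0, 0]
  ],
  "xyz": [
    [0.2, 0, 0],
    [0.4, 0, 0],
    [0.6, 0, 0],
    [0.7, 0, 0],
    [0.8, 0, 0],
    [0.8, 0, 0],
    [0.8, 0, 0],
    [0.8, 0, 0]
  ],
  "jaw": [0, 0, 0, 0, 0, 0, 0, 0]
}}

```text
time_s: 11.55
eef_pos: [0.5383, 0.1554, 0.07]
eef_rot: [-0.0, 1.0, -0.003, -0.002]
wrist_force: [-6.5, 2.5, 2.6]
opening: -0.0
grasp_force: 3.2
```

Emit:
{"name": "send_rows", "arguments": {
  "dr": [
    [0, 0, 0],
    [0, 0, 0],
    [0, 0, 0],
    [0, 0, 0],
    [0, 0, 0],
    [0, 0, 0],
    [0, 0, 0],
    [0, 0, 0]
  ],
  "xyz": [
    [-0.5, 0, 0],
    [-1.5, 0, 0],
    [-2.5, 0, -1],
    [-4, 0, -3],
    [-6, 0, -6],
    [-9, 0, -9],
    [-12, 0, -12],
    [-15, 0, -13]
  ],
  "jaw": [0, 0, 0, 0, 0, 0, 0, 0]
}}

```text
time_s: 12.55
eef_pos: [0.3896, 0.1557, 0.2029]
eef_rot: [-0.0, 1.0, -0.003, 0.002]
wrist_force: [-0.4, 0.1, -0.5]
opening: -0.001
grasp_force: 0.0
```

```bash
python3 - <<'E'
from plan import *
plan([])
im=ctrl.camera("top")[:,:,::-1]; ctrl_w=ctrl.camera("wrist")[:,:,::-1]; cv2.imwrite("pics/w7_full.png",ctrl_w)
a=cv2.resize(im[150:235,275:360],(510,510),interpolation=cv2.INTER_CUBIC)
b=cv2.resize(im[165:265,185:235],(255,510),interpolation=cv2.INTER_CUBIC)
cv2.imwrite("pics/t7.png",np.hstack([a,b]))
E
```

```text
t 12.55 P [0.3896 0.1557 0.2029] psi -0.006 F [-0.4  0.1 -0.5] open -0.0
```

View pics/t7.png

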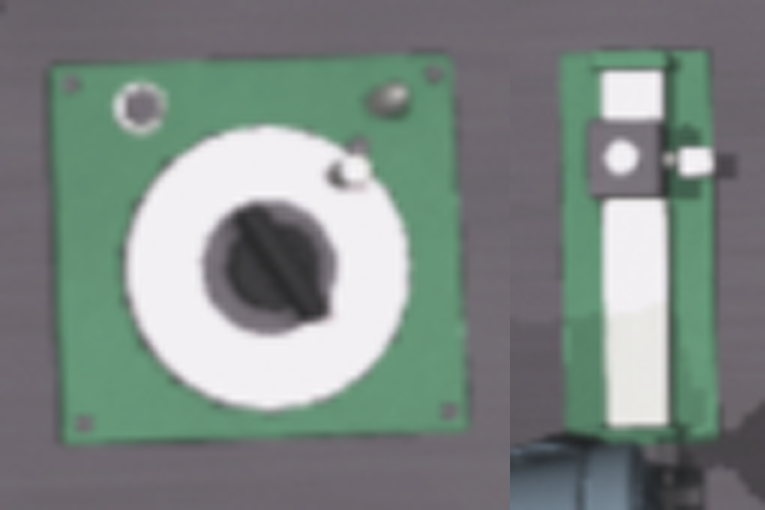

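The stop pointer at (671,160) is level with the mark at (696,162), and the wing is unchanged. I'll do a numeric check of the ring from the post top at (356,167) and the pointer tip at (360,141).

```bash
python3 - <<'E'
from plan import *
A=lambda p:(np.array(p,float)+.5)/6-.5+[275,150]
r=pix2w("top",A([[360,141],[356,167],[402,90]]),[.033,.085,.065]);d=r[:,:2]-C
a=np.arctan2(d[:,1],d[:,0]);print(np.hypot(*d.T),a,"miss mm",118*(a[:2]-a[2]))
E
```

```text
[0.09041152 0.06557287 0.11922448] [-0.67599417 -0.68387518 -0.65900463] miss mm [-2.00476618 -2.93472511]
```

```bash
python3 -c "
from bench import ctrl
print(ctrl.hand_in())"
```

```text
the job is handed in; nothing more can be done
None
```

The job is handed in; hand-in returned no verdict. By my last pictures, the coarse ring's pointer line passes about 3 mm from the index post and the stop is within about 1–2 mm of the mark, with the fine knob and loose things as they were.

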